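# Hang the sample pot on the spring balance

## Task

Weigh the green-lidded sample pot: while it stands on the bench, swing its folded wire bail upright, then carry it by the bail, roughly upright, and hang it across both prongs of the spring balance's hook. The hook sinks under the pot's unknown weight: ease the load on slowly, neither dropping it nor pushing the hook down near its stop. Let go with the pot hanging still, and leave everything else alone.

Things in the scene. Friction and masses are not known exactly. Their poses are not given: they have to be found in the camera images.
- pot_mid (a point): Sample pot to weigh: closed steel can, 84 mm diameter, green lid 88 mm diameter, 74 mm high in all, 0.34 to 0.73 kg (unknown). Point: its centre, 37 mm above its underside. x axis: level, from the pot's axis to the side where the bail is folded down; y: parallel to the bail's hinge axis; z up. The hinge axis crosses the pot's axis 23 mm above this point.
- pot_bail_grip (a point): Centre of the black tube (12 mm diameter, 36 mm long, turns freely on the wire) at the middle of the bar of the green pot's wire bail, 92 mm from the hinge axis. y axis: along the bar; x: from hinge to bar. The straight bar (5 mm wire) runs 40 mm to each side; legs 100 mm apart. Folded: 33 to 70 mm above the bench, about 38 mm free between tube and pot. Upright: 152 mm above the pot's underside.
- hook_seat (a point): Where the middle of the hung bar rests on the balance's hook, 280 mm above the bench unloaded; moves with the hook. The hook is a fork: two 6 mm steel prongs with 54 mm clear between them. x axis: level, from hook to column; y: level, across the fork, where the bar lies. Each prong is a V cradle: yellow free tips 22 mm towards -x and rear flanks 24 mm towards +x rise 11 mm above this point.
- balance: The fixed spring balance; origin on the bench straight below the hook's seat, axes as the hook's. White base plate 16 mm thick from 90 to 240 mm towards +x; column front at 155 mm towards +x, top 344 mm above the bench. The hook's prongs are joined by a cross bar 55 mm towards +x and 40 mm below the seat, on an arm from a red slide on the column. Free below the hook.
- carriage (a joint): How far the sprung hook has sunk (m): 0 unloaded, grows downward, bottom stop at 0.10. It starts to sink at 0.5 N, then 12.5 mm per newton: the pot's weight takes it to 0.035 to 0.083; past 0.092 it is overloaded, and it must not move faster than 60 mm/s. Lightly damped: a load let go more than some 5 mm too high drops, one pushed lower than it would hang springs up.
- pot_bail (a joint): Angle of the green pot's bail (rad): 0 = level, out along the pot's +x; grows as the bar is lifted; 1.57 = upright. Hinge friction 0.04 N m: the bail stays where it is left.
- pot2_mid (a point): Bystander: a like pot with a blue lid, its bail folded to its own +x; the point is half-way up (37 mm). To be left alone.
- beaker_mid (a point): Bystander: glass beaker, 68 mm diameter, 85 mm high; point half-way up.
- reagent_mid (a point): Bystander: amber jar with black cap, 56 mm diameter, 110 mm high; point half-way up.
- dishes_mid (a point): Bystander: two stacked culture dishes, 95 mm diameter, 30 mm high; point half-way up.
- slidebox_mid (a point): Bystander: blue slide box, 90 x 160 x 35 mm; point half-way up.
- weight_mid (a point): Bystander: brass weight with a knob, 40 mm diameter, 58 mm high; point 25 mm up.
Not all that is in view belongs to the job. What is shaped like the part that bears pot_mid but red or white is not meant.

How it is judged:
By the outcome, as a careful person would: the job done as asked, in the order asked, and still so for the second after the job is handed in, with the robot touching nothing.
It also fails if it takes over 67 s, if anything falls off the work surface, if the arm or the gripper's body presses on something with over 40 N, if the wrist force passes 120 N, or if a joint passes its speed limit or range.

## Robot

A 7-joint arm with a two-finger parallel gripper is mounted at the origin on the work surface. World frame = base frame: x ahead of the robot, y to its left, z up, the work surface at z = 0. Lengths are in mm, angles in rad, forces in N, time in s.
With the tool pointing down it reaches from about 400 to 875 mm from the base axis. Payload 4.4 kg.
Tool frame: the origin (TCP) lies on the centre line of the jaws, within the pads' length; the fingertips stand 19 mm ahead of it and the grasp point (between the pads) is the TCP; z points along the fingers, y is the line along which they close (so a half turn about z gives the same grasp; the last joint's range is limited). The gripper opens to 85 mm and grips with 20 to 120 N. Pads are 22 mm wide; open, the fingers measure 114 mm over their backs; the gripper's body (76 mm by 85 mm) begins 54 mm behind the grasp point. The pads swing forward as they close: fully open they stand 13 mm farther back than shut.
Start: joints at [-0.066, 0.628, 0.038, 1.517, -0.027, 0.996, -0.02], TCP at [650.013, 0.026, 250.313] pointing down, gripper open.
Joint ranges: [-3.06, 3.06], [-0.37, 2.12], [-1.25, 1.32], [0.18, 2.47], [-1.1, 4.24], [0.23, 1.98], [-2.94, 2.94]. Speed limits (rad/s): [2.57, 2.57, 3.14, 3.14, 3.14, 3.14, 3.14].

## Interface

Orientations are given as [roll, pitch, yaw] about the fixed x, y, z axes, in that order (R = Rz(yaw) Ry(pitch) Rx(roll)).
In Python, from cell import ctrl, viewer, silhouettes gives the robot as it stands.
- The arm moves only by the shell command python3 -m creep 'ROWS'. ROWS is JSON, a list of rows, each an object with "jaw": the gripper command: -1 is shut, 1 is fully open, values between are in proportion; "xyz": the shift along the tool's x, y, z in mm, a list of three; "angular": the turn, a rotation vector about the tool's x, y, z in rad, a list of three. In form: [{"jaw": jaw, "xyz": [tx, ty, tz], "angular": [rx, ry, rz]}, ...]. A call has 1 to 12 rows; each row is the pose to reach, as a shift and turn from the pose commanded when the call began, along the tool's axes at that moment; what a row does not reach only later rows make up. A row lasts 1/8 s, in which the tool goes at most 62.5 mm and 10.7 degrees, less where a joint would pass 70% of its speed; a pose out of reach is approached as far as the arm can. A call with a gripper value outside its range is refused whole. The fingers move at their own pace and stop on an object; the grip force is fixed at half the most. Time passes only in rows, so rows that repeat a pose let the fingers close. It gives the time, the measured TCP pose, the force, the opening and the grip force at its end, in the units of the state.
- ctrl.read_state(): the state, without advancing time (a new reading comes with each control period).
- viewer.get_image(name): name is "scene" or "side" or "wrist"; returns (picture, depth): 400x640x3 uint8, red, green, blue; 400x640 float32, mm along the optical axis (not along the pixel's ray), 0 where there is no reading.
- viewer.camera_model(name): a dict with "fx", "fy", "cx", "cy" (pixels), "T" (4x4, takes a point from camera to world coordinates). Camera axes: x right, y down, z forward; pixel columns grow to the right and rows downward; lengths in mm; the calibration is good to about 2 mm. The wrist camera is an equidistant fisheye: a pixel r from the principal point sees the ray r / f radians off the axis. A picture is of the moment at which its call begins: read the wrist's pose just before it. camera_model takes no time and is no camera call; for the wrist camera it gives the pose at the moment of the call.
- ctrl.finish_job(): hands the job in; it is judged then, once.
Trained networks look in the newest picture that a camera, given by its name, has taken for a name from the list of things; names that differ only in an ending like _2 or _b are one class to them, and where a whole thing is asked for, a point or a joint stands for the part that bears it (a point fixed in the world has none). Each returns a list of dicts, best first, with "score" (0 to 1); they miss things now and then, are a little off and sometimes report something else, mostly with a low value. They report only what shows in the picture. A call takes as long as a camera call. They do not tell look-alikes from the thing itself.
- silhouettes(camera, target): "pixels" (400x640 bool, what is visible of it) and "xy" ([column, row] in pixels, amid what is visible of it).
The state is a dict: "clock": time; "qpos": joint angles; "qd": joint speeds; "tau": joint torques, N m; "eef_pos": TCP position; "tool_rot": TCP orientation; "force": force on the tool from outside, world axes, zero at the start; "torque": the same for the moment, N m; "width": finger opening in mm; "gripper_force": force on a finger pad.
Only numpy, scipy, OpenCV 4.12 (cv2) and the standard library are available. Lean on these libraries where they do the work, as an engineer would, in place of code of your own. Each camera call takes 0.05 s, during which the arm holds its last target. There are 200 camera calls.

## Working session

There is one attempt and no reset: what is moved stays moved. The work goes in short steps, Python scripts to look and compute and a shell command to move; the robot and the scene stay as the last step left them, time stands still between calls to the robot, and variables do not carry over. Pictures are saved under pics/ and viewed, at most 11 in all, crops included, and the job is handed in when it is done.

```bash
ls; mkdir -p pics; cat > h.py <<'E'
import numpy as np, cv2
from cell import ctrl, viewer, silhouettes
def pts(name, depth, mask=None):
    m=viewer.camera_model(name); v,u=np.nonzero((depth>0)&(mask if mask is not None else True))
    z=depth[v,u]; P=np.c_[(u-m['cx'])/m['fx']*z,(v-m['cy'])/m['fy']*z,z,np.ones(len(z))]
    return (P@np.array(m['T']).T)[:,:3],u,v
E
python3 - <<'E'
from h import *
a,d=viewer.get_image('scene'); b,e=viewer.get_image('side')
np.savez('i.npz',a=a,d=d,b=b,e=e)
cv2.imwrite('pics/a.png',a[:,:,::-1]);cv2.imwrite('pics/b.png',b[:,:,::-1])
s=ctrl.read_state();print(s['clock'],s['eef_pos'],s['tool_rot'],s['force'],s['width'])
for c in('scene','side'):
    m=viewer.camera_model(c);print(c,np.round(m['T'],3).tolist(),m['fx'])
E
```

```text
pics
0.1 [6.49490592e+02 3.88519477e-03 2.49488719e+02] [-3.13990692e+00  5.81495536e-05  1.57078761e+00] [-0.07512953  0.30237392  0.60148861] 85.0628446444151
scene [[-0.607, 0.623, -0.493, 1146.307], [0.794, 0.462, -0.395, 495.808], [-0.018, -0.631, -0.776, 1115.28], [0.0, 0.0, 0.0, 1.0]] 400.8606898617045
side [[0.997, -0.05, 0.054, 500.774], [-0.072, -0.544, 0.836, -1013.469], [-0.012, -0.837, -0.546, 838.302], [0.0, 0.0, 0.0, 1.0]] 380.91483026594864
```

View pics/a.png

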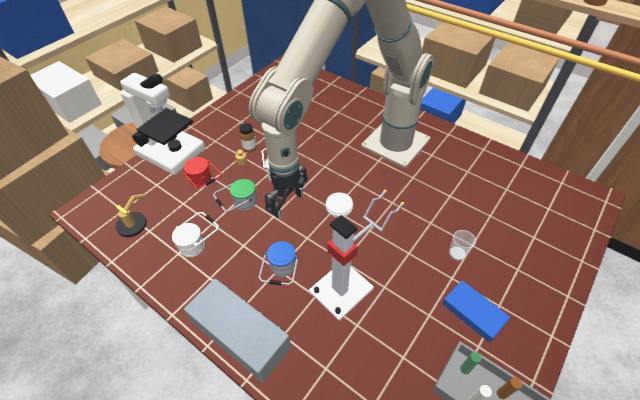

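View pics/b.png

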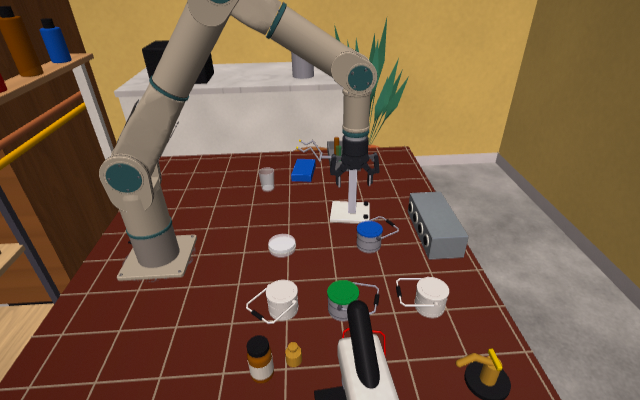

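The scene picture shows the green pot at about (243,193), with its bail folded to the left and the tube near (218,198). The balance column is at (342,250), and the yellow prong tips are at (384,192) and (402,205). In the side picture the green lid is at (343,292) and its bail is folded to the right, near (377,297).

```bash
python3 - <<'E'
from h import *
z=np.load('i.npz')
for c,im,d in(('scene',z['a'],z['d']),('side',z['b'],z['e'])):
    hsv=cv2.cvtColor(im,cv2.COLOR_RGB2HSV)
    g=(hsv[...,0]>45)&(hsv[...,0]<80)&(hsv[...,1]>120)
    P,u,v=pts(c,d,g)
    k=(P[:,2]>64)&(P[:,2]<85)&(np.abs(P[:,0]-650)<300);P=P[k]
    print(c,'lid',len(P),np.median(P,0),P.min(0),P.max(0))
    if len(P):
        (cx,cy),r=cv2.minEnclosingCircle(P[:,:2].astype(np.float32));print(' circle',cx,cy,r)
    y=(hsv[...,0]>18)&(hsv[...,0]<33)&(hsv[...,1]>120)
    P,u,v=pts(c,d,y);k=(P[:,2]>270)&(P[:,2]<310)&(P[:,0]<1000)
    if k.any():
        for p,a,b in zip(P[k],u[k],v[k]):print('  tip',np.round(p,1),a,b)
    for n in('pot_bail_grip','hook_seat','pot_bail','balance'):
        for r in silhouettes(c,n)[:4]:
            P,_,_=pts(c,d,r['pixels']);print(n,round(r['score'],2),r['xy'],len(P),np.round(np.median(P,0),1) if len(P) else '')
            if n=='pot_bail_grip' : np.save(f'{c}_{n}_{int(r["xy"][0])}.npy',P)
E
```

```text
scene lid 350 [ 591.44171262 -272.01915236   75.63089684] [ 548.44051841 -316.87567767   67.45642985] [ 631.89496511 -233.25129361   82.44439014]
 circle 590.8720092773438 -275.2656555175781 42.6170768737793
  tip [-452.9 -251.2  309.4] 408 6
  tip [-448.9 -253.3  306.2] 407 7
  tip [-447.2 -247.9  308.3] 408 7
  tip [-447.3 -243.3  309.5] 409 7
  tip [-459.7 -230.8  308.1] 413 7
  tip [-452.1 -249.4  301.7] 408 8
  tip [-439.3 -238.9  309.5] 409 8
  tip [-448.8 -238.7  305.9] 410 8
  tip [-446.8 -233.2  308.1] 411 8
  tip [-450.9 -230.6  307.3] 412 8
  tip [-448.9 -225.2  309.5] 413 8
  tip [-459.6 -225.4  305.3] 414 8
  tip [-457.  -219.7  307.9] 415 8
  tip [-457.5 -215.5  308.8] 416 8
  tip [-459.7 -211.9  308.9] 417 8
  tip [-450.  -247.7  298.7] 408 9
  tip [-445.4 -241.   302.4] 409 9
  tip [-442.6 -235.1  305. ] 410 9
  tip [-446.5 -232.3  304.3] 411 9
  tip [-447.1 -228.1  305.2] 412 9
  tip [-447.  -223.5  306.5] 413 9
  tip [-453.7 -222.   304.3] 414 9
  tip [-445.4 -213.8  309.7] 415 9
  tip [-453.8 -213.   306.7] 416 9
  tip [-456.8 -209.9  306.4] 417 9
  tip [-458.9 -20
[... 28231 characters left out ...]
3  132.2  296.2] 3 166
  tip [-448.7  137.6  293.5] 4 166
  tip [-445.   117.   300.5] 0 167
  tip [-443.6  118.9  299.4] 1 167
  tip [-448.9  128.8  294.6] 2 167
  tip [-451.3  135.2  291.3] 3 167
  tip [-445.4  115.7  297.7] 0 168
  tip [-449.   123.4  293.8] 1 168
  tip [-448.1  116.9  293.7] 0 169
pot_bail_grip 0.68 [384.6, 341.4] 40 [ 670.7 -439.4   61.3]
pot_bail_grip 0.61 [254.9, 311.4] 228 [ 362.7 -320.1   61.9]
pot_bail_grip 0.42 [376.2, 301.2] 59 [ 674.1 -309.5   65.6]
hook_seat 0.68 [323.4, 156.4] 83 [563.9 215.9 243.7]
pot_bail 0.59 [412.0, 301.5] 213 [ 776.  -295.6   61.3]
pot_bail 0.46 [256.1, 311.5] 66 [ 362.9 -333.9   64.5]
balance 0.56 [350.2, 209.0] 1076 [666.9 179.1  17.4]
```

```bash
cat >> h.py <<'E'
def near(P,c,r,zlo,zhi): return (np.hypot(P[:,0]-c[0],P[:,1]-c[1])<r)&(P[:,2]>zlo)&(P[:,2]<zhi)
E
python3 - <<'E'
from h import *
z=np.load('i.npz')
for c,im,d in(('scene',z['a'],z['d']),('side',z['b'],z['e'])):
    hsv=cv2.cvtColor(im,cv2.COLOR_RGB2HSV); P,u,v=pts(c,d); H=hsv[v,u].astype(int)
    k=near(P,(483,231),60,255,320)&(H[:,0]>15)&(H[:,0]<35)&(H[:,1]>110)
    q=P[k];
    for s in (q[q[:,1]>231],q[q[:,1]<=231]):
        if len(s):print(c,'tip',len(s),np.round(s.mean(0),1))
    k=near(P,(667,190),140,8,26)&(H[:,1]<40)&(H[:,2]>150)
    if k.sum()>20: print('base',k.sum(),cv2.minAreaRect(P[k][:,:2].astype(np.float32)))
    k=near(P,(667,190),60,300,365); print('top',k.sum(),np.round(np.median(P[k],0),1) if k.any() else '')
    k=near(P,(667,190),140,100,340)&(H[:,1]>180)&((H[:,0]<5)|(H[:,0]>175));print('slide',k.sum(),np.round(np.median(P[k],0),1) if k.any() else '')
    k=near(P,(591,-274),150,25,80)&(H[:,2]<45);q=P[k]
    q=q[q[:,0]>640] ;print('tube',len(q),np.round(np.median(q,0),1),np.round(q.min(0)),np.round(q.max(0)))
    if len(q)>4:
        e=np.cov(q[:,:2].T);w,V=np.linalg.eigh(e);print('  dir',V[:,1],w)
    k=near(P,(591,-274),150,90,400);print('above',k.sum())
E
python3 - <<'E'
import cv2
a=cv2.imread('pics/a.png')[165:225,190:290];b=cv2.imread('pics/b.png')[265:325,310:410]
cv2.imwrite('pics/c.png',cv2.resize(cv2.vconcat([a,b]),None,fx=5,fy=5,interpolation=cv2.INTER_CUBIC)[:600])
cv2.imwrite('pics/c.png',cv2.resize(cv2.hconcat([a,b]),None,fx=4,fy=4,interpolation=cv2.INTER_CUBIC))
E
```

```text
scene tip 6 [489.1 260.1 289.8]
scene tip 5 [480.5 200.3 291. ]
base 1426 ((669.2216796875, 199.85665893554688), (130.3312225341797, 150.35626220703125), 80.03852081298828)
top 488 [682.7 201.9 343.3]
slide 0 
tube 2 [ 663.4 -343.4   64.3] [ 643. -397.   63.] [ 684. -289.   65.]
above 0
side tip 4 [489.1 260.7 286. ]
side tip 4 [478.9 200.7 288.4]
base 617 ((667.2413330078125, 197.65855407714844), (135.51461791992188, 144.44149780273438), 79.42898559570312)
top 0 
slide 0 
tube 57 [ 677.9 -300.3   65.7] [ 668. -320.   59.] [ 741. -264.   69.]
  dir [-0.91215259 -0.40985077] [  63.29530333 1002.22565261]
above 0
```

View pics/c.png

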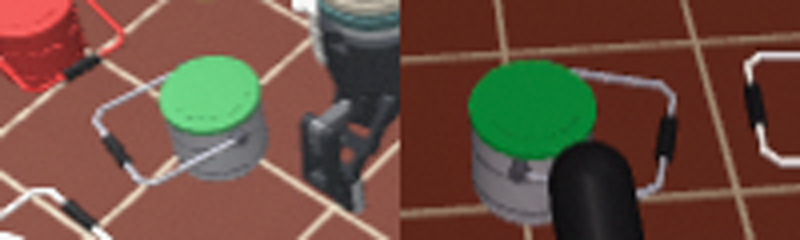

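The crop shows a black tube at scene (219,203) and side (377,300), with the bail bar ends at scene (214,194) and (227.5,211). The red and white pots and their bails are separate from it.

```bash
python3 - <<'E'
from h import *
def ray(c,p):
    m=viewer.camera_model(c);T=np.array(m['T']);d=T[:3,:3]@np.array([(p[0]-m['cx'])/m['fx'],(p[1]-m['cy'])/m['fy'],1]);return T[:3,3],d/np.linalg.norm(d)
def tri(a,b):
    A=0;y=0
    for o,d in (ray('scene',a),ray('side',b)):
        M=np.eye(3)-np.outer(d,d);A=A+M;y=y+M@o
    x=np.linalg.solve(A,y);return x.round(1)
print('tube',tri((219.3,203),(376.7,300)))
print('e1',tri((216.8,199.3),(375.7,305)),'e2',tri((222.5,207.5),(377.7,294.5)))
for n,p in(('t',(219.3,203)),('e1',(216.8,199.3)),('e2',(222.5,207.5)),('c1',(214.2,193.7)),('c2',(227.5,210.7))):
    o,d=ray('scene',p);print(n,(o+d*(64-o[2])/d[2]).round(1))
for n,p in(('t',(376.7,300)),('e1',(375.7,305)),('e2',(377.7,294.5))):
    o,d=ray('side',p);print(n,(o+d*(64-o[2])/d[2]).round(1))
E
```

```text
tube [ 677.3 -302.8   59. ]
e1 [ 671.3 -320.9   60. ] e2 [ 683.9 -281.3   57. ]
t [ 678.3 -298.7   64. ]
e1 [ 672.  -317.5   64. ]
e2 [ 685.5 -275.8   64. ]
c1 [ 659.8 -343.1   64. ]
c2 [ 685.1 -252.4   64. ]
t [ 677.3 -308.    64. ]
e1 [ 671.5 -325.    64. ]
e2 [ 683.6 -288.6   64. ]
```

```bash
cat >> h.py <<'E'
from scipy.spatial.transform import Rotation as Ro
def goto(x,y,z,yawy=None):
    "tool-axes shift and rotvec to world point with tool pointing down and tool y at world yaw yawy (deg)"
    s=ctrl.read_state();R=Ro.from_euler('xyz',s['tool_rot']);p=np.array(s['eef_pos'])
    sh=R.inv().apply(np.array([x,y,z])-p)
    out=[sh.round(1).tolist()]
    if yawy is not None:
        a=np.radians(yawy);Y=np.array([np.cos(a),np.sin(a),0]);Z=np.array([0,0,-1.]);M=np.c_[np.cross(Y,Z),Y,Z]
        out.append((R.inv()*Ro.from_matrix(M)).as_rotvec().round(4).tolist())
    print('t',round(s['clock'],2),'pos',p.round(1),'F',np.round(s['force'],2),'w',round(s['width'],1),'gf',round(s['gripper_force'],1),'->',*out)
def fish(p):
    "pixel of wrist camera -> ray"
    m=viewer.camera_model('wrist');T=np.array(m['T']);a=np.array([(p[0]-m['cx'])/m['fx'],(p[1]-m['cy'])/m['fy']]);t=np.hypot(*a)
    d=np.r_[a/max(t,1e-9)*np.sin(t),np.cos(t)];return T[:3,3],T[:3,:3]@d
E
python3 -m creep '[{"jaw":-0.1,"xyz":[-15,1,4],"angular":[0,0,0.02]},{"jaw":-0.1,"xyz":[-50,4,12],"angular":[0,0,0.06]},{"jaw":-0.1,"xyz":[-100,9,28],"angular":[0,0,0.12]},{"jaw":-0.1,"xyz":[-150,14,44],"angular":[0,0,0.18]},{"jaw":-0.1,"xyz":[-200,18,60],"angular":[0,0,0.24]},{"jaw":-0.1,"xyz":[-250,23,75],"angular":[0,0,0.29]},{"jaw":-0.1,"xyz":[-285,26,84],"angular":[0,0,0.31]},{"jaw":-0.1,"xyz":[-300,28,90],"angular":[0,0,0.315]},{"jaw":-0.1,"xyz":[-303,28,90],"angular":[0,0,0.315]},{"jaw":-0.1,"xyz":[-303,28,90],"angular":[0,0,0.315]}]'
python3 - <<'E'
from h import *
goto(677.5,-303,60,-18)
im,d=viewer.get_image('wrist');cv2.imwrite('pics/w1.png',im[:,:,::-1]);np.savez('w1.npz',im=im,d=d)
m=viewer.camera_model('wrist');print({k:np.round(m[k],2).tolist() for k in m})
E
```

```text
clock: 1.75
eef_pos: [678.6, -301.1, 160.7]
tool_rot: [3.141, -0.002, 1.258]
force: [-0.0, 0.1, 0.3]
width: 38.6
gripper_force: 0.0
t 1.75 pos [ 678.6 -301.1  160.7] F [-0.02  0.08  0.31] w 38.6 gf 0.0 -> [-2.3, -0.5, 100.7] [0.0003, -0.0015, 0.001]
{'fx': 309.71, 'fy': 309.71, 'cx': 322.31, 'cy': 205.01, 'T': [[0.95, -0.29, -0.09, 701.6], [-0.31, -0.91, -0.28, -226.11], [0.0, 0.3, -0.95, 285.48], [0.0, 0.0, 0.0, 1.0]]}
```

View pics/w1.png

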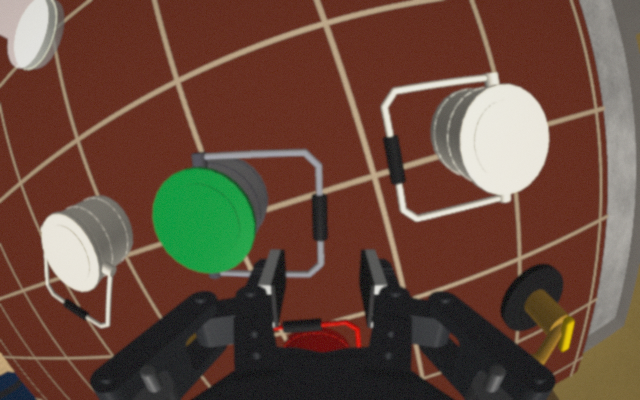

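The wrist picture shows the green lid centred near (205,220) and its bail tube at (320,216), running from (320,194) to (320,240).

```bash
python3 - <<'E'
from h import *
z=np.load('w1.npz')
for n,p,h in(('tube',(320,216),60),('e1',(320,195),60),('e2',(320,240),60),('lid',(205,220),74)):
    o,d=fish(p);dep=z['d'][int(p[1]),int(p[0])]; R=np.array(viewer.camera_model('wrist')['T'])[:3,2]
    print(n,(o+d*(h-o[2])/d[2]).round(1),'depth->',(o+d*dep/(d@R)).round(1))
hsv=cv2.cvtColor(z['im'],cv2.COLOR_RGB2HSV);g=((hsv[...,0]>45)&(hsv[...,0]<80)&(hsv[...,1]>120)).astype(np.uint8)
v,u=np.nonzero(g);P=[]
for p in zip(u,v):
    o,d=fish(p);P.append((o+d*(74-o[2])/d[2])[:2])
P=np.array(P,np.float32);print(cv2.minEnclosingCircle(P),P.mean(0))
E
```

```text
tube [ 675.5 -301.1   60. ] depth-> [ 676.4 -298.4   68. ]
e1 [ 680.7 -285.1   60. ] depth-> [ 681.1 -284.    64.1]
e2 [ 669.2 -320.3   60. ] depth-> [ 670.3 -317.    68. ]
lid [ 592.2 -272.8   74. ] depth-> [ 594.1 -272.    77.5]Traceback (most recent call last):
  File "<stdin>", line 9, in <module>
  File "h.py", line 20, in fish
    m=viewer.camera_model('wrist');T=np.array(m['T']);a=np.array([(p[0]-m['cx'])/m['fx'],(p[1]-m['cy'])/m['fy']]);t=np.hypot(*a)
ValueError: time passes only in moves, steps and waits
```

```bash
python3 -m creep '[{"jaw":-0.1,"xyz":[-1,-1,15],"angular":[0,0,0]},{"jaw":-0.1,"xyz":[-1,-1.5,45],"angular":[0,0,0]},{"jaw":-0.1,"xyz":[-1,-1.5,75],"angular":[0,0,0]},{"jaw":-0.1,"xyz":[-1,-1.5,94],"angular":[0,0,0]},{"jaw":-0.1,"xyz":[-1,-1.5,100],"angular":[0,0,0]},{"jaw":-0.5,"xyz":[-1,-1.5,100],"angular":[0,0,0]},{"jaw":-0.7,"xyz":[-1,-1.5,100],"angular":[0,0,0]},{"jaw":-1,"xyz":[-1,-1.5,100],"angular":[0,0,0]},{"jaw":-1,"xyz":[-1,-1.5,100],"angular":[0,0,0]},{"jaw":-1,"xyz":[-1,-1.5,100],"angular":[0,0,0]}]'
python3 - <<'E'
from h import *
goto(591.5,-273.5,152,-18)
im,d=viewer.get_image('wrist');cv2.imwrite('pics/w2.png',im[:,:,::-1])
E
```

```text
clock: 3.05
eef_pos: [676.3, -303.8, 60.6]
tool_rot: [3.141, 0.0, 1.256]
force: [-1.4, -0.1, 0.4]
width: 10.1
gripper_force: 58.4
t 3.05 pos [ 676.3 -303.8   60.6] F [-1.44 -0.07  0.37] w 10.1 gf 58.4 -> [2.5, -90.0, -91.4] [0.0005, 0.0003, -0.0009]
```

View pics/w2.png

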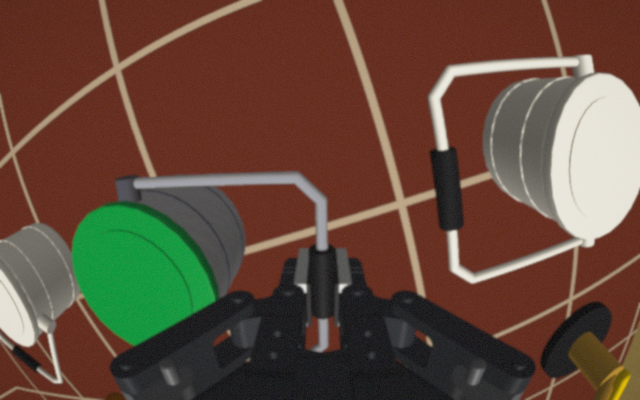

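The fingers hold the tube centred between the pads, near (322,283). The bail legs are free on both sides. Next is the swing arc.

```bash
python3 -m creep '[{"jaw":-1,"xyz":[0,-0.1,-4],"angular":[0,0,0]},{"jaw":-1,"xyz":[0,-1,-12],"angular":[0,0,0]},{"jaw":-1,"xyz":[0,-2.5,-21],"angular":[0,0,0]},{"jaw":-1,"xyz":[0,-5,-30],"angular":[0,0,0]},{"jaw":-1,"xyz":[0,-9,-39],"angular":[0,0,0]},{"jaw":-1,"xyz":[0,-13.5,-47.5],"angular":[0,0,0]},{"jaw":-1,"xyz":[0,-19,-55.5],"angular":[0,0,0]},{"jaw":-1,"xyz":[0,-25,-62.5],"angular":[0,0,0]},{"jaw":-1,"xyz":[0,-32,-69],"angular":[0,0,0]},{"jaw":-1,"xyz":[0,-39,-74.5],"angular":[0,0,0]},{"jaw":-1,"xyz":[0,-45.5,-79],"angular":[0,0,0]},{"jaw":-1,"xyz":[0,-45.5,-79],"angular":[0,0,0]}]'
python3 - <<'E'
from h import *
goto(591.5,-273.5,152,-18)
E
```

```text
clock: 4.6
eef_pos: [632.8, -289.7, 140.2]
tool_rot: [3.141, 0.0, 1.255]
force: [0.5, -3.2, 3.8]
width: 10.1
gripper_force: 59.0
t 4.6 pos [ 632.8 -289.7  140.2] F [ 0.47 -3.19  3.78] w 10.1 gf 59.0 -> [2.6, -44.3, -11.9] [0.0009, 0.0005, -0.0012]
```

```bash
python3 -m creep '[{"jaw":-1,"xyz":[0,-4,-4],"angular":[0,0,0]},{"jaw":-1,"xyz":[0,-12,-8],"angular":[0,0,0]},{"jaw":-1,"xyz":[0,-21,-11],"angular":[0,0,0]},{"jaw":-1,"xyz":[0,-30,-13],"angular":[0,0,0]},{"jaw":-1,"xyz":[0,-38,-13.8],"angular":[0,0,0]},{"jaw":-1,"xyz":[0,-44,-14],"angular":[0,0,0]},{"jaw":-1,"xyz":[0,-45,-14],"angular":[0,0,0]},{"jaw":-1,"xyz":[0,-45,-14],"angular":[0,0,0]}]'
python3 - <<'E'
from h import *
goto(591.5,-273.5,152,-18)
im,d=viewer.get_image('side');cv2.imwrite('pics/s3.png',cv2.resize(im[200:350,240:440],None,fx=3,fy=3)[:,:,::-1])
E
```

```text
clock: 5.6
eef_pos: [590.1, -275.3, 153.1]
tool_rot: [-3.141, -0.0, 1.256]
force: [-1.2, -2.3, -2.1]
width: 10.2
gripper_force: 58.4
t 5.6 pos [ 590.1 -275.3  153.1] F [-1.25 -2.3  -2.08] w 10.2 gf 58.4 -> [2.1, 0.7, 1.1] [-0.0005, -0.0002, -0.0008]
```

View pics/s3.png

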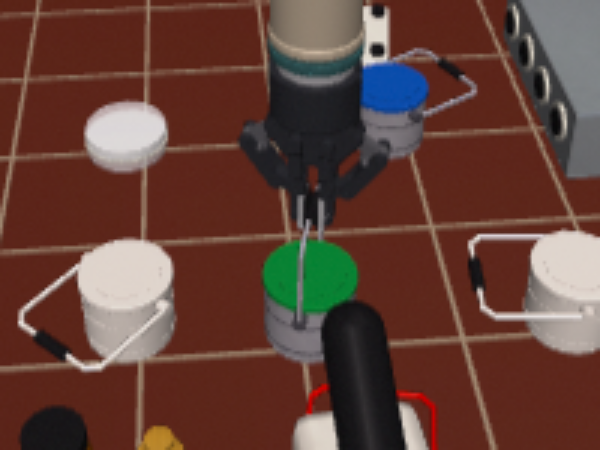

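The bail is upright over the green lid, and the pot still stands on the bench. Lifting now.

```bash
python3 -m creep '[{"jaw":-1,"xyz":[0,0,-1],"angular":[0,0,0]},{"jaw":-1,"xyz":[0,0,-3],"angular":[0,0,0]},{"jaw":-1,"xyz":[0,0,-8],"angular":[0,0,0]},{"jaw":-1,"xyz":[0,0,-18],"angular":[0,0,0]},{"jaw":-1,"xyz":[0,0,-35],"angular":[0,0,0]},{"jaw":-1,"xyz":[0,0,-58],"angular":[0,0,0]},{"jaw":-1,"xyz":[0,0,-83],"angular":[0,0,0]},{"jaw":-1,"xyz":[0,0,-108],"angular":[0,0,0]},{"jaw":-1,"xyz":[0,0,-131],"angular":[0,0,0]},{"jaw":-1,"xyz":[0,0,-147],"angular":[0,0,0]},{"jaw":-1,"xyz":[0,0,-155],"angular":[0,0,0]},{"jaw":-1,"xyz":[0,0,-157],"angular":[0,0,0]}]'
python3 -m creep '[{"jaw":-1,"xyz":[0,0,-157],"angular":[0,0,0]},{"jaw":-1,"xyz":[0,0,-157],"angular":[0,0,0]}]' | head -0
python3 - <<'E'
from h import *
goto(417,243,307,-9.7)
E
```

```text
clock: 7.15
eef_pos: [590.1, -275.4, 310.5]
tool_rot: [3.142, -0.0, 1.256]
force: [0.5, 0.7, -6.9]
width: 10.1
gripper_force: 58.5
t 7.4 pos [ 589.5 -275.   435. ] F [ 1.13 -0.66 -6.83] w 10.1 gf 59.8 -> [439.1, -324.0, 129.5] [-0.0041, -0.0006, -0.1457]Exception ignored on flushing sys.stdout:
BrokenPipeError: [Errno 32] Broken pipe
```

The second call was my mistake: rows are relative to each call's start, so it raised the pot about 125 mm further. I'll hold still and check.

```bash
python3 -m creep '[{"jaw":-1,"xyz":[0,0,0],"angular":[0,0,0]},{"jaw":-1,"xyz":[0,0,0],"angular":[0,0,0]},{"jaw":-1,"xyz":[0,0,0],"angular":[0,0,0]},{"jaw":-1,"xyz":[0,0,0],"angular":[0,0,0]}]'
python3 - <<'E'
from h import *
goto(417,243,307,-9.7)
E
```

```text
clock: 7.9
eef_pos: [589.8, -275.1, 433.3]
tool_rot: [-3.138, -0.0, 1.256]
force: [0.2, -0.2, -7.1]
width: 9.9
gripper_force: 59.7
t 7.9 pos [ 589.8 -275.1  433.3] F [ 0.19 -0.17 -7.05] w 9.9 gf 59.7 -> [439.1, -324.4, 127.6] [-0.0035, -0.0006, -0.1457]
```

```bash
python3 -m creep '[{"jaw":-1,"xyz":[4.4,-3.2,1.3],"angular":[0,0,-0.004]},{"jaw":-1,"xyz":[13,-10,4],"angular":[0,0,-0.012]},{"jaw":-1,"xyz":[28.5,-21,8],"angular":[0,0,-0.025]},{"jaw":-1,"xyz":[48,-36,14],"angular":[0,0,-0.04]},{"jaw":-1,"xyz":[70,-52,20],"angular":[0,0,-0.055]},{"jaw":-1,"xyz":[92,-68,27],"angular":[0,0,-0.07]},{"jaw":-1,"xyz":[114,-84,33],"angular":[0,0,-0.085]},{"jaw":-1,"xyz":[136,-100,40],"angular":[0,0,-0.1]},{"jaw":-1,"xyz":[158,-117,46],"angular":[0,0,-0.115]},{"jaw":-1,"xyz":[180,-133,52],"angular":[0,0,-0.13]},{"jaw":-1,"xyz":[202,-149,59],"angular":[0,0,-0.14]},{"jaw":-1,"xyz":[224,-165,65],"angular":[0,0,-0.146]}]'
python3 -m creep '[{"jaw":-1,"xyz":[24,-13,6],"angular":[0,0,0]},{"jaw":-1,"xyz":[47,-25,12],"angular":[0,0,0]},{"jaw":-1,"xyz":[71,-38,19],"angular":[0,0,0]},{"jaw":-1,"xyz":[94,-50,25],"angular":[0,0,0]},{"jaw":-1,"xyz":[118,-63,31],"angular":[0,0,0]},{"jaw":-1,"xyz":[141,-76,37],"angular":[0,0,0]},{"jaw":-1,"xyz":[165,-88,44],"angular":[0,0,0]},{"jaw":-1,"xyz":[189,-101,50],"angular":[0,0,0]},{"jaw":-1,"xyz":[207,-111,55],"angular":[0,0,0]},{"jaw":-1,"xyz":[222,-118,59],"angular":[0,0,0]},{"jaw":-1,"xyz":[231,-123,61],"angular":[0,0,0]},{"jaw":-1,"xyz":[236,-126,62.5],"angular":[0,0,0]}]'
python3 -m creep '[{"jaw":-1,"xyz":[0,0,0],"angular":[0,0,0]},{"jaw":-1,"xyz":[0,0,0],"angular":[0,0,0]},{"jaw":-1,"xyz":[0,0,0],"angular":[0,0,0]},{"jaw":-1,"xyz":[0,0,0],"angular":[0,0,0]},{"jaw":-1,"xyz":[0,0,0],"angular":[0,0,0]},{"jaw":-1,"xyz":[0,0,0],"angular":[0,0,0]}]'
python3 - <<'E'
from h import *
goto(506,227.5,310,-9.7)
im,d=viewer.get_image('wrist');cv2.imwrite('pics/w4.png',im[:,:,::-1]);a,e=viewer.get_image('scene')
np.savez('w4.npz',im=im,d=d,a=a,e=e);m=viewer.camera_model('wrist');import pickle;pickle.dump(m,open('w4.pkl','wb'))
E
```

```text
clock: 9.4
eef_pos: [501.7, -9.7, 370.4]
tool_rot: [3.141, -0.001, 1.403]
force: [-0.4, 0.5, -6.9]
width: 9.8
gripper_force: 59.7
clock: 10.9
eef_pos: [418.0, 242.8, 307.8]
tool_rot: [3.141, 0.0, 1.402]
force: [-0.5, 0.3, -7.3]
width: 10.1
gripper_force: 59.7
clock: 11.65
eef_pos: [418.1, 242.5, 307.8]
tool_rot: [-3.141, 0.0, 1.402]
force: [0.4, 0.3, -6.5]
width: 9.8
gripper_force: 59.7
t 11.65 pos [418.1 242.5 307.8] F [ 0.39  0.25 -6.54] w 9.8 gf 59.7 -> [0.0, 89.1, -2.2] [-0.0002, 0.0, 0.0003]
```

View pics/w4.png

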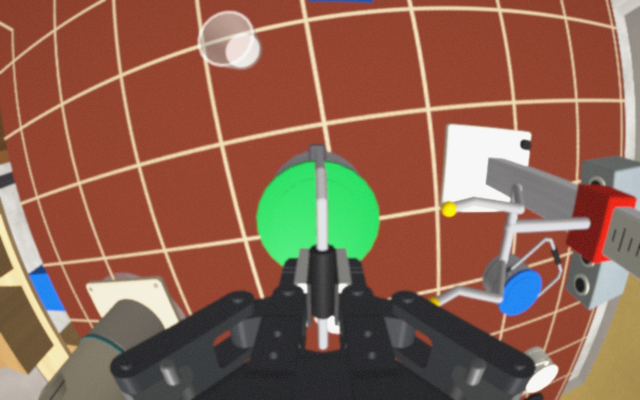

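The wrist picture shows the pot hanging upright in the grip, with the tube at (322,283). The yellow prong tips are at (449,209) and (436,301), to the right of it.

```bash
python3 - <<'E'
from h import *
import pickle
Q=[]
for p,h in(((449,209),289),((436,301),289),((322,283),309),((319,180),307)):
    o,d=fish(p);q=(o+d*(h-o[2])/d[2]);Q.append(q);print(p,q.round(1))
t=Q[0]-Q[1];yaw=np.degrees(np.arctan2(t[1],t[0]))-90;m=(Q[0]+Q[1])/2;a=np.radians(yaw);print(np.hypot(*t[:2]),'yaw',yaw,'seat',m[:2]+22*np.array([np.cos(a),np.sin(a)]))
z=np.load('w4.npz');P,u,v=pts('scene',z['e']);H=cv2.cvtColor(z['a'],cv2.COLOR_RGB2HSV)[v,u].astype(int)
k=near(P,(483,231),60,255,320)&(H[:,0]>15)&(H[:,0]<35)&(H[:,1]>110);q=P[k]
for s in (q[q[:,1]>231],q[q[:,1]<=231]):
    if len(s):print('tip',len(s),np.round(s.mean(0),1))
k=near(P,(667,190),140,8,26)&(H[:,1]<40)&(H[:,2]>150);print(cv2.minAreaRect(P[k][:,:2].astype(np.float32)))
E
```

```text
(449, 209) [486.8 262.4 289. ]
(436, 301) [478.7 206.  289. ]
(322, 283) [417.3 244.4 309. ]
(319, 180) [424.2 292.1 307. ]
57.035940140431045 yaw -8.210147843959405 seat [504.51878741 231.05441736]
tip 6 [489.  260.1 289.7]
tip 5 [479.8 200.  290.2]
((668.7837524414062, 200.02801513671875), (129.91815185546875, 150.6761932373047), 79.91889953613281)
```

```bash
python3 -m creep '[{"jaw":-1,"xyz":[0,1.5,0],"angular":[0,0,0]},{"jaw":-1,"xyz":[0.2,5,0],"angular":[0,0,0]},{"jaw":-1,"xyz":[0.4,12,0],"angular":[0,0,0]},{"jaw":-1,"xyz":[0.6,22,0],"angular":[0,0,0]},{"jaw":-1,"xyz":[0.8,34,0],"angular":[0,0,0]},{"jaw":-1,"xyz":[1,46,0],"angular":[0,0,0]},{"jaw":-1,"xyz":[1,58,0],"angular":[0,0,0]},{"jaw":-1,"xyz":[1,69,0],"angular":[0,0,0]},{"jaw":-1,"xyz":[1,78,0],"angular":[0,0,0]},{"jaw":-1,"xyz":[1,84,0],"angular":[0,0,0]},{"jaw":-1,"xyz":[1,87.5,0],"angular":[0,0,0]},{"jaw":-1,"xyz":[1,88.5,0],"angular":[0,0,0]}]'
python3 -m creep '[{"jaw":-1,"xyz":[0,0,0],"angular":[0,0,0]},{"jaw":-1,"xyz":[0,0,0],"angular":[0,0,0]},{"jaw":-1,"xyz":[0,0,0],"angular":[0,0,0]},{"jaw":-1,"xyz":[0,0,0],"angular":[0,0,0]},{"jaw":-1,"xyz":[0,0,0],"angular":[0,0,0]},{"jaw":-1,"xyz":[0,0,0],"angular":[0,0,0]}]'
python3 - <<'E'
from h import *
goto(505.5,228.5,281,-9.2)
im,d=viewer.get_image('wrist')
b,_=viewer.get_image('scene')
c=cv2.resize(b[150:270,320:440],(400,400),interpolation=cv2.INTER_CUBIC)
cv2.imwrite('pics/w5.png',cv2.hconcat([im[150:,220:620],cv2.resize(c,(250,250))])[:,:,::-1])
E
```

```text
clock: 13.25
eef_pos: [505.8, 228.6, 307.8]
tool_rot: [3.142, -0.0, 1.402]
force: [1.4, 0.6, -6.9]
width: 10.3
gripper_force: 59.8
clock: 14.0
eef_pos: [505.8, 228.5, 307.9]
tool_rot: [3.141, -0.0, 1.402]
force: [-0.1, -0.9, -7.2]
width: 9.8
gripper_force: 59.8
t 14.0 pos [505.8 228.5 307.9] F [-0.05 -0.88 -7.15] w 9.8 gf 59.8 -> [-0.1, -0.3, 26.9] [0.0004, -0.0001, -0.0086]
```

View pics/w5.png

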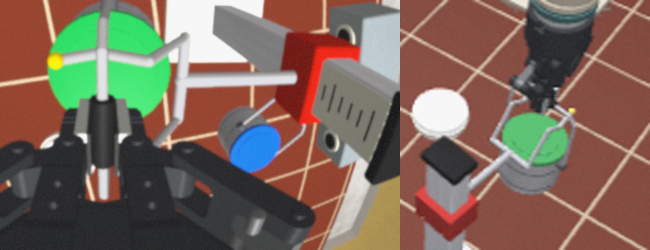

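The bar is over the near prong: at crop (102,60) it lies between the yellow tip at (55,62) and the rear flank. The pot is below the fork. I'll check the offset numerically.

```bash
python3 - <<'E'
from h import *
a=np.radians(-9.2);X=np.array([np.cos(a),np.sin(a),0])
for n,p,h in(('tip',(275,212),290),('bend150',(370,212),291),('end187',(407,188),291),('end187 low',(407,188),240),('bar',(322,200),307),('tube',(322,280),309)):
    o,d=fish(p);q=(o+d*(h-o[2])/d[2]);print(n,q.round(1),'along',round((q-[505.8,228.5,0])@X,1))
m=viewer.camera_model('wrist');T=np.array(m['T']);
for al in(-22,0,24):
  for la in(30,):
    P=np.array([505.8,228.5,0])+al*X+la*np.array([-X[1],X[0],0]);P[2]=280 if al==0 else 291
    c=np.linalg.inv(T)@np.r_[P,1];t=np.arctan2(np.hypot(c[0],c[1]),c[2]);r=t/np.hypot(c[0],c[1]);print(al,m['cx']+m['fx']*r*c[0]-220,m['cy']+m['fy']*r*c[1]-150)
E
```

```text
tip [487.  262.3 290. ] along -24.0
bend150 [532.6 254.8 291. ] along 22.3
end187 [552.2 263.8 291. ] along 40.1
end187 low [564.5 248.6 240. ] along 54.8
bar [511.5 269.4 307. ] along -0.9
tube [505.1 232.  309. ] along -1.2
-22 58.80710477069891 63.26326351277143
0 103.99154538698866 56.03015448090244
24 153.41979102948665 62.45347306775412
```

```bash
python3 -m creep '[{"jaw":-1,"xyz":[0,0,1],"angular":[0,0,0]},{"jaw":-1,"xyz":[0,0,4],"angular":[0,0,0]},{"jaw":-1,"xyz":[0,0,8],"angular":[0,0,0]},{"jaw":-1,"xyz":[0,0,12],"angular":[0,0,0]},{"jaw":-1,"xyz":[0,0,16],"angular":[0,0,0]},{"jaw":-1,"xyz":[0,0,19],"angular":[0,0,0]},{"jaw":-1,"xyz":[0,0,22],"angular":[0,0,0]},{"jaw":-1,"xyz":[0,0,25],"angular":[0,0,0]},{"jaw":-1,"xyz":[0,0,28],"angular":[0,0,0]},{"jaw":-1,"xyz":[0,0,31],"angular":[0,0,0]},{"jaw":-1,"xyz":[0,0,34],"angular":[0,0,0]},{"jaw":-1,"xyz":[0,0,37],"angular":[0,0,0]}]'
python3 -m creep '[{"jaw":-1,"xyz":[0,0,3],"angular":[0,0,0]},{"jaw":-1,"xyz":[0,0,6],"angular":[0,0,0]},{"jaw":-1,"xyz":[0,0,9],"angular":[0,0,0]},{"jaw":-1,"xyz":[0,0,12],"angular":[0,0,0]},{"jaw":-1,"xyz":[0,0,15],"angular":[0,0,0]},{"jaw":-1,"xyz":[0,0,17],"angular":[0,0,0]},{"jaw":-1,"xyz":[0,0,18],"angular":[0,0,0]},{"jaw":-1,"xyz":[0,0,18],"angular":[0,0,0]},{"jaw":-1,"xyz":[0,0,18],"angular":[0,0,0]},{"jaw":-1,"xyz":[0,0,18],"angular":[0,0,0]}]'
python3 - <<'E'
from h import *
goto(505.5,228.5,281,-9.2)
E
```

```text
clock: 15.6
eef_pos: [505.7, 228.7, 270.8]
tool_rot: [3.141, -0.0, 1.402]
force: [-0.6, 0.2, -6.3]
width: 10.0
gripper_force: 59.9
clock: 16.85
eef_pos: [505.6, 228.7, 252.9]
tool_rot: [3.142, -0.0, 1.402]
force: [-1.3, 0.1, -5.0]
width: 10.1
gripper_force: 60.1
t 16.85 pos [505.6 228.7 252.9] F [-1.28  0.06 -4.96] w 10.1 gf 60.1 -> [-0.2, -0.1, -28.1] [0.0, -0.0001, -0.0084]
```

```bash
python3 -m creep '[{"jaw":-1,"xyz":[0,0,2],"angular":[0,0,0]},{"jaw":-1,"xyz":[0,0,5],"angular":[0,0,0]},{"jaw":-1,"xyz":[0,0,8],"angular":[0,0,0]},{"jaw":-1,"xyz":[0,0,11],"angular":[0,0,0]},{"jaw":-1,"xyz":[0,0,14],"angular":[0,0,0]},{"jaw":-1,"xyz":[0,0,17],"angular":[0,0,0]},{"jaw":-1,"xyz":[0,0,20],"angular":[0,0,0]},{"jaw":-1,"xyz":[0,0,23],"angular":[0,0,0]},{"jaw":-1,"xyz":[0,0,26],"angular":[0,0,0]},{"jaw":-1,"xyz":[0,0,28],"angular":[0,0,0]},{"jaw":-1,"xyz":[0,0,29],"angular":[0,0,0]},{"jaw":-1,"xyz":[0,0,29],"angular":[0,0,0]}]'
python3 -m creep '[{"jaw":-1,"xyz":[0,0,2],"angular":[0,0,0]},{"jaw":-1,"xyz":[0,0,4],"angular":[0,0,0]},{"jaw":-1,"xyz":[0,0,6],"angular":[0,0,0]},{"jaw":-1,"xyz":[0,0,8],"angular":[0,0,0]},{"jaw":-1,"xyz":[0,0,10],"angular":[0,0,0]},{"jaw":-1,"xyz":[0,0,11],"angular":[0,0,0]},{"jaw":-1,"xyz":[0,0,11],"angular":[0,0,0]},{"jaw":-1,"xyz":[0,0,11],"angular":[0,0,0]},{"jaw":-1,"xyz":[0,0,11],"angular":[0,0,0]},{"jaw":-1,"xyz":[0,0,11],"angular":[0,0,0]}]'
python3 - <<'E'
from h import *
F=[]
for i in range(6):
    viewer.get_image('scene' if i<5 else 'wrist');F.append(ctrl.read_state()['force'])
print(np.mean(F,0),np.std(F,0))
goto(505.5,228.5,281,-9.2)
E
```

```text
clock: 18.35
eef_pos: [505.7, 228.6, 223.8]
tool_rot: [3.142, -0.0, 1.402]
force: [-1.6, 0.3, -1.7]
width: 9.9
gripper_force: 60.3
clock: 19.6
eef_pos: [505.7, 228.6, 212.9]
tool_rot: [3.141, -0.0, 1.402]
force: [-1.2, 0.8, -0.6]
width: 9.9
gripper_force: 60.4
[-1.06298624  0.66313515 -0.83186012] [0.45641948 0.53836775 0.1826116 ]
t 19.9 pos [505.7 228.6 212.8] F [-1.06  0.99 -1.22] w 9.9 gf 60.4 -> [-0.2, -0.1, -68.2] [0.0, -0.0001, -0.0084]
```

```bash
python3 -m creep '[{"jaw":-1,"xyz":[0,0,1.5],"angular":[0,0,0]},{"jaw":-1,"xyz":[0,0,3],"angular":[0,0,0]},{"jaw":-1,"xyz":[0,0,4.5],"angular":[0,0,0]},{"jaw":-1,"xyz":[0,0,6],"angular":[0,0,0]},{"jaw":-1,"xyz":[0,0,7.5],"angular":[0,0,0]},{"jaw":-1,"xyz":[0,0,8.5],"angular":[0,0,0]},{"jaw":-1,"xyz":[0,0,9],"angular":[0,0,0]},{"jaw":-1,"xyz":[0,0,9],"angular":[0,0,0]},{"jaw":-1,"xyz":[0,0,9],"angular":[0,0,0]},{"jaw":-1,"xyz":[0,0,9],"angular":[0,0,0]}]'
python3 - <<'E'
from h import *
F=[]
for i in range(16):
    b,_=viewer.get_image('side');F.append(ctrl.read_state()['force'])
print(np.mean(F,0),np.std(F,0))
goto(505.5,228.5,281,-9.2)
im,_=viewer.get_image('scene')
cv2.imwrite('pics/w6.png',cv2.hconcat([cv2.resize(im[160:280,300:420],(400,400)),cv2.resize(b[100:220,260:380],(400,400))])[:,:,::-1])
E
```

```text
clock: 21.15
eef_pos: [505.7, 228.6, 203.9]
tool_rot: [3.141, -0.0, 1.402]
force: [-0.7, 0.5, -0.2]
width: 9.8
gripper_force: 60.5
[-1.68773547  0.55881085 -0.3458128 ] [0.39672779 0.53759909 0.34204403]
t 21.95 pos [505.7 228.6 203.8] F [-1.23  0.64 -0.52] w 9.9 gf 60.5 -> [-0.1, -0.1, -77.2] [0.0, -0.0, -0.0084]
```

View pics/w6.png

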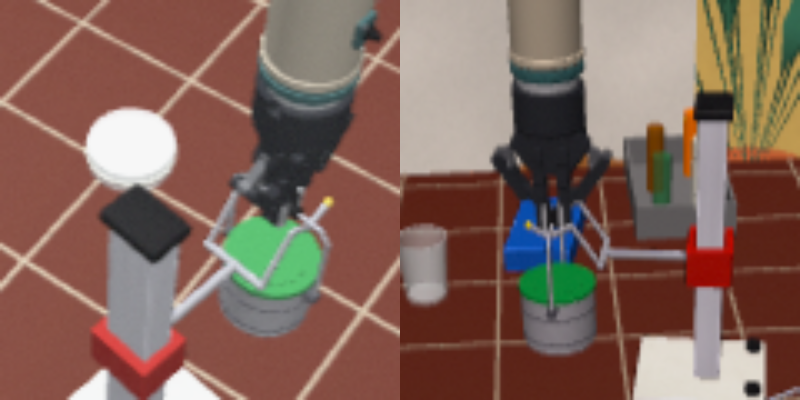

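The pot hangs on both prongs with the hook well sunk, and the bail lies inside the V. I'll ease down a little more and relieve the sideways force.

```bash
python3 -m creep '[{"jaw":-1,"xyz":[0,-0.5,0.5],"angular":[0,0,0]},{"jaw":-1,"xyz":[0,-1,1],"angular":[0,0,0]},{"jaw":-1,"xyz":[0,-1.5,2],"angular":[0,0,0]},{"jaw":-1,"xyz":[0,-1.5,3],"angular":[0,0,0]},{"jaw":-1,"xyz":[0,-1.5,3],"angular":[0,0,0]},{"jaw":-1,"xyz":[0,-1.5,3],"angular":[0,0,0]},{"jaw":-1,"xyz":[0,-1.5,3],"angular":[0,0,0]},{"jaw":-1,"xyz":[0,-1.5,3],"angular":[0,0,0]}]'
python3 - <<'E'
from h import *
F=[]
for i in range(20):
    b,_=viewer.get_image('side');F.append(ctrl.read_state()['force'])
print(np.mean(F,0),np.std(F,0))
goto(505.5,228.5,281,-9.2)
E
```

```text
clock: 23.0
eef_pos: [504.6, 228.8, 200.9]
tool_rot: [3.141, -0.0, 1.402]
force: [2.3, -1.0, -0.6]
width: 9.9
gripper_force: 60.4
[ 4.14710354 -1.2697968  -0.35588005] [0.74243053 0.3767749  0.48823209]
t 24.0 pos [504.4 228.8 200.9] F [ 5.76 -1.28 -1.24] w 9.9 gf 60.4 -> [-0.1, 1.2, -80.1] [0.0005, -0.0002, -0.0085]
```

```bash
python3 -m creep '[{"jaw":-1,"xyz":[0,0.5,0.2],"angular":[0,0,0]},{"jaw":-1,"xyz":[0,1,0.5],"angular":[0,0,0]},{"jaw":-1,"xyz":[0,1,0.5],"angular":[0,0,0]},{"jaw":-1,"xyz":[0,1,0.5],"angular":[0,0,0]},{"jaw":-1,"xyz":[0,1,0.5],"angular":[0,0,0]},{"jaw":-1,"xyz":[0,1,0.5],"angular":[0,0,0]}]'
python3 - <<'E'
from h import *
F=[]
for i in range(20):
    b,_=viewer.get_image('side');F.append(ctrl.read_state()['force'])
print(np.mean(F,0),np.std(F,0))
goto(505.5,228.5,281,-9.2)
E
```

```text
clock: 24.75
eef_pos: [504.6, 228.8, 200.2]
tool_rot: [-3.141, 0.0, 1.402]
force: [1.1, 0.0, -0.8]
width: 10.3
gripper_force: 60.4
[-0.86801801  0.01301573 -0.14695612] [1.06510842 0.54456117 0.49985621]
t 25.75 pos [504.7 228.7 200.2] F [-2.04 -0.46  0.19] w 9.8 gf 60.4 -> [-0.1, 0.7, -80.8] [-0.0008, 0.0002, -0.0083]
```

```bash
python3 -m creep '[{"jaw":-0.9,"xyz":[0,0,0],"angular":[0,0,0]},{"jaw":-0.8,"xyz":[0,0,0],"angular":[0,0,0]},{"jaw":-0.7,"xyz":[0,0,0],"angular":[0,0,0]},{"jaw":-0.6,"xyz":[0,0,0],"angular":[0,0,0]},{"jaw":-0.5,"xyz":[0,0,0],"angular":[0,0,0]},{"jaw":-0.4,"xyz":[0,0,0],"angular":[0,0,0]},{"jaw":-0.3,"xyz":[0,0,0],"angular":[0,0,0]},{"jaw":-0.2,"xyz":[0,0,0],"angular":[0,0,0]},{"jaw":-0.2,"xyz":[0,0,0],"angular":[0,0,0]},{"jaw":-0.2,"xyz":[0,0,0],"angular":[0,0,0]},{"jaw":-0.2,"xyz":[0,0,0],"angular":[0,0,0]},{"jaw":-0.2,"xyz":[0,0,0],"angular":[0,0,0]}]'
python3 - <<'E'
from h import *
goto(504.7,228.7,330,-9.2)
im,_=viewer.get_image('wrist');cv2.imwrite('pics/w7.png',im[:,:,::-1])
E
```

```text
clock: 27.25
eef_pos: [505.2, 228.7, 200.3]
tool_rot: [3.142, -0.0, 1.402]
force: [-0.1, 0.0, 0.6]
width: 34.3
gripper_force: 0.0
t 27.25 pos [505.2 228.7 200.3] F [-0.12  0.01  0.55] w 34.3 gf 0.0 -> [-0.1, -0.5, -129.7] [0.0, -0.0001, -0.0085]
```

View pics/w7.png

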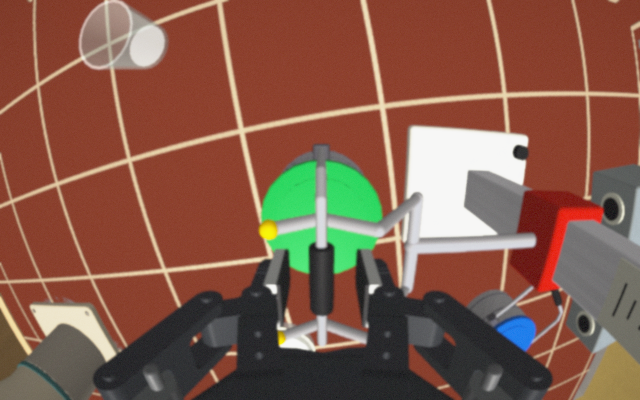

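The jaws are open and the tube hangs free at (321,278), centred between them. The bar lies across both prongs. Retreating straight up.

```bash
python3 -m creep '[{"jaw":-0.2,"xyz":[0,0,-2],"angular":[0,0,0]},{"jaw":-0.2,"xyz":[0,0,-7],"angular":[0,0,0]},{"jaw":-0.2,"xyz":[0,0,-14],"angular":[0,0,0]},{"jaw":-0.2,"xyz":[0,0,-24],"angular":[0,0,0]},{"jaw":-0.2,"xyz":[0,0,-36],"angular":[0,0,0]},{"jaw":-0.2,"xyz":[0,0,-52],"angular":[0,0,0]},{"jaw":-0.2,"xyz":[0,0,-72],"angular":[0,0,0]},{"jaw":-0.2,"xyz":[0,0,-92],"angular":[0,0,0]},{"jaw":-0.2,"xyz":[0,0,-112],"angular":[0,0,0]},{"jaw":-0.2,"xyz":[0,0,-126],"angular":[0,0,0]},{"jaw":-0.2,"xyz":[0,0,-130],"angular":[0,0,0]},{"jaw":-0.2,"xyz":[0,0,-130],"angular":[0,0,0]}]'
python3 -m creep '[{"jaw":-0.2,"xyz":[0,0,0],"angular":[0,0,0]},{"jaw":-0.2,"xyz":[0,0,0],"angular":[0,0,0]},{"jaw":-0.2,"xyz":[0,0,0],"angular":[0,0,0]},{"jaw":-0.2,"xyz":[0,0,0],"angular":[0,0,0]},{"jaw":-0.2,"xyz":[0,0,0],"angular":[0,0,0]},{"jaw":-0.2,"xyz":[0,0,0],"angular":[0,0,0]},{"jaw":-0.2,"xyz":[0,0,0],"angular":[0,0,0]},{"jaw":-0.2,"xyz":[0,0,0],"angular":[0,0,0]},{"jaw":-0.2,"xyz":[0,0,0],"angular":[0,0,0]},{"jaw":-0.2,"xyz":[0,0,0],"angular":[0,0,0]}]'
python3 - <<'E'
from h import *
im,_=viewer.get_image('scene');b,_=viewer.get_image('side')
for i in range(3): b2,_=viewer.get_image('side')
print(np.abs(b2[140:220,280:340].astype(int)-b[140:220,280:340]).max())
cv2.imwrite('pics/w8.png',cv2.hconcat([cv2.resize(im[160:280,300:420],(400,400)),cv2.resize(b[100:220,260:380],(400,400))])[:,:,::-1])
E
```

```text
clock: 28.8
eef_pos: [505.0, 228.6, 330.2]
tool_rot: [-3.141, 0.0, 1.402]
force: [-0.3, -0.3, -0.3]
width: 34.3
gripper_force: 0.0
clock: 30.05
eef_pos: [505.2, 228.7, 330.3]
tool_rot: [3.142, 0.0, 1.402]
force: [-0.1, -0.2, -0.3]
width: 34.7
gripper_force: 0.0
9
```

View pics/w8.png

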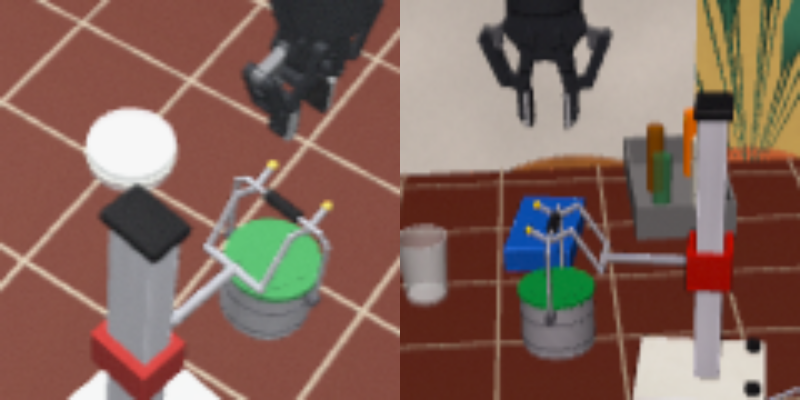

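The pot hangs upright and still across both prongs, and the gripper is clear above it. Handing in.

```bash
python3 -c "
from cell import ctrl
print(ctrl.finish_job())"
```

```text
the job is handed in; nothing more can be done
None
```

The green-lidded pot hangs upright and still by its bail across both prongs, with the hook about 80 mm down and the gripper clear; I handed it in at about 30 s, and the only slip was a mistyped move that lifted the pot about 125 mm too high, fast, before the carry.

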